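# Load the reference bottle, then hold the slide carrier flush on the sloped reader stage

## Task

Get the slide reader ready for a reading: first seat the amber reference bottle upright and fully down in the round socket of the reader and let go of it. Then pick up the slide carrier by its fin, tilt it to the slope of the stage, lay its flat underside flush on the sprung platen, edges parallel and centred, and press lightly so that the platen gives a few millimetres without reaching its stop. Finish while still gripping the carrier and holding it pressed there; do not let go, do not shift the stage's tilt, and leave the other things on the counter alone.

Things in the scene. Friction and masses are not known exactly. Their poses are not given: they have to be found in the camera images.
- reader: white desktop slide reader, fixed; low base 150 (x) x 230 (y) x 22 mm with the sloped stage on its left half (+y), the bottle socket on its right (-y). Origin: centre of the underside; x away from the robot at yaw 0, z up. Stage hinge axis: along the reader's y, through reader point (10, 50, 66) mm. Hinge cheeks, 78 mm high, stand 36 to 44 mm to either side of the stage's centre line
- socket (a point): centre of the inner floor of the bottle socket, at reader point (0, -65, 28) mm; axes of the reader. The socket is a dark grey cup, 52 mm outside, bore 39 mm, 18 mm deep, open at the top (rim 46 mm above the counter)
- stage_tilt (a joint): slope of the stage in rad: 0 is level, positive lowers the edge nearest the robot, so that the face looks up and toward the robot. Starts anywhere from 0.3 to 0.65. The hinge is clamped tight (about 3 N m to shift it)
- stage_edge (a point): middle of the near (low) edge of the dark steel yoke under the platen, 42 mm toward the robot from the hinge axis; it turns with the stage, and does not move with the platen
- platen (a point): centre of the upper face of the platen, a bare aluminium plate 80 (x) x 56 (y) x 6 mm with a black round window in its centre; 14 mm above the hinge axis along the face's normal when not pressed. Axes: z is the face's outward normal, y the reader's y, x up the slope. Moves with the platen
- platen_press (a joint): how far the platen is pressed in along its normal, in m: 0 at rest, stop at 0.010. Spring: about 1 N to start it, then 1 N per mm
- slide_carrier: loose white plastic slide carrier, its fin ribbed in black: flat plate 76 (x) x 52 (y) x 6 mm with an upright fin at its centre to hold it by, 36 (x) x 12 (y) mm, from 6 to 42 mm above the underside. Origin: centre of the flat underside; z up through the fin, x along plate and fin. Turned half round it is the same. About 60 g. It starts flat on the counter, fin up, left or right of the reader
- reference_bottle: loose amber glass bottle with a white cap, 33 mm diameter, 74 mm tall; the round body, plain up to 52 mm above the underside, is what to grasp. Origin: centre of the underside; z up. About 60 g. It starts upright on the counter, on the other side of the reader from the carrier
- sample_cup: bystander: white sample cup with screw lid, 46 mm diameter, 56 mm tall, on the counter in front of the reader; leave alone. Origin: centre of the underside
- clear_vial: bystander: small clear vial, 25 mm diameter, 50 mm tall, in front of the reader; leave alone. Origin: centre of the underside
- tape_roll: bystander: roll of beige tape lying flat, 98 mm diameter, 25 mm tall, in front of the reader; leave alone. Origin: centre of the underside
- spare_cup: bystander: second white sample cup, 46 mm diameter, 56 mm tall, right of the reader; leave alone. Origin: centre of the underside
Things that resemble listed ones, but are neither listed nor needed, are in the scene too. Leave any blue or pink look-alike of the slide_carrier alone. What is shaped like the reference_bottle but yellow is not meant.

How it is judged:
By the outcome, as a careful person would: the job done as asked, in the order asked, and still so for the second after the job is handed in, while the arm keeps its last pose, push and grip.
It also fails if it takes over 56 s, if anything falls off the work surface, if the arm or the gripper's body presses on something with over 40 N, if the wrist force passes 120 N, or if a joint passes its speed limit or range.

## Robot

A 7-joint arm with a two-finger parallel gripper is mounted at the origin on a cart in front of the work surface, level with it; the furniture and walls round the work are solid. World frame = base frame: x ahead of the robot, y to its left, z up, the work surface at z = 0. Lengths are in m, angles in rad, forces in N, time in s.
With the tool pointing down it reaches from about 0.4 to 0.925 m from the base axis. Payload 5.6 kg.
Tool frame: the origin (TCP) lies between the finger pads; the fingertips stand 11 mm ahead of it and the grasp point (between the pads) lies 8 mm behind it; z points along the fingers, y is the line along which they close (so a half turn about z gives the same grasp; the last joint's range is limited). The gripper opens to 85 mm and grips with 20 to 120 N. Pads are 22 mm wide; open, the fingers measure 114 mm over their backs; the gripper's body (76 mm by 85 mm) begins 54 mm behind the grasp point. The pads swing forward as they close: fully open they stand 13 mm farther back than shut.
Start: joints at [1.231, 0.468, -0.012, 1.603, 0.006, 1.071, -0.056], TCP at [0.19, -0.622, 0.242] pointing down, gripper open.
Joint ranges: [-2.53, 2.53], [-0.31, 2.02], [-1.57, 1.55], [0.28, 2.44], [-1.29, 4.43], [0.15, 1.84], [-2.92, 2.92]. Speed limits (rad/s): [2.57, 2.57, 3.14, 3.14, 3.14, 3.14, 3.14].

## Interface

Orientations are given as a unit quaternion [w, x, y, z].
In Python, from station import env gives the robot as it stands.
- The arm moves only by the tool jog_arm, never from a script. Its arguments are lists of equal length, an entry for each row: "linear": the shift along the world's x, y, z in m, a list of three; "turn": the turn about the world's z in rad; "fingers": the opening, from 0 (shut) to 1 (fully open). A call has 1 to 12 rows; each row shifts and turns the commanded pose from where the row before left it; what a row does not reach is not made up. A row lasts 1/8 s, in which the tool goes at most 62.5 mm and 10.7 degrees, less where a joint would pass 70% of its speed; a pose out of reach is approached as far as the arm can. A call with a gripper value outside its range is refused whole. The fingers move at their own pace and stop on an object; the grip force is fixed at half the most. Time passes only in rows, so rows that do not move let the fingers close. It gives the time, the measured TCP pose, the force, the opening and the grip force at its end, in the units of the state.
- env.observe(): the state, without advancing time (a new reading comes with each control period).
- env.grab_frame(name): name is "scene" or "side" or "wrist"; returns (picture, depth): 384x512x3 uint8, blue, green, red; 384x512 float32, m along the optical axis (not along the pixel's ray), 0 where there is no reading.
- env.get_calibration(name): a dict with "fx", "fy", "cx", "cy" (pixels), "camera_from_world" (4x4, takes a point from world to camera coordinates). Camera axes: x right, y down, z forward; pixel columns grow to the right and rows downward; lengths in m; the calibration is good to about 2 mm. A picture is of the moment at which its call begins: read the wrist's pose just before it. get_calibration takes no time and is no camera call; for the wrist camera it gives the pose at the moment of the call.
- env.finish_job(): hands the job in; it is judged then, once.
The state is a dict: "time_s": time; "q": joint angles; "joint_vel": joint speeds; "joint_efforts": joint torques, N m; "tcp_pos": TCP position; "orientation": TCP orientation; "contact_force": force on the tool from outside, world axes, zero at the start; "wrist_torque": the same for the moment, N m; "opening": finger opening in m; "grasp_force": force on a finger pad.
Only numpy, scipy, OpenCV 4.12 (cv2) and the standard library are available. Lean on these libraries where they do the work, as an engineer would, in place of code of your own. Each camera call takes 0.05 s, during which the arm holds its last target. There are 200 camera calls.

## Working session

There is one attempt and no reset: what is moved stays moved. The work goes in short steps, Python scripts to look and compute and a tool call to move; the robot and the scene stay as the last step left them, time stands still between calls to the robot, and variables do not carry over. Pictures are saved under pics/ and viewed, at most 10 in all, crops included, and the job is handed in when it is done.

Besides the shell and the picture viewer there is one more tool, called after "Request:" as name(argument=value, ...), one argument or row to a line, values as JSON. jog_arm: Moves the arm, as the interface text tells. Its arguments: {"type":"object","properties":{"linear":{"type":"array"},"turn":{"type":"array"},"fingers":{"type":"array"}},"required":["linear","turn","fingers"]}

```bash
mkdir -p pics; ls
cat > h.py <<'E'
from station import env
import numpy as np, cv2
def cloud(name):
    c=env.get_calibration(name); im,d=env.grab_frame(name)
    v,u=np.mgrid[:384,:512]
    P=np.stack([(u-c["cx"])/c["fx"]*d,(v-c["cy"])/c["fy"]*d,d],-1)
    T=np.linalg.inv(np.array(c["camera_from_world"]))
    W=P@T[:3,:3].T+T[:3,3]; W[d==0]=np.nan
    return im,W
E
python3 - <<'E'
from h import *
s=env.observe(); print(s)
for n in("scene","side"):
    im,W=cloud(n); cv2.imwrite(f"pics/{n}0.png",im); np.save(n+"0.npy",W)
    T=np.linalg.inv(np.array(env.get_calibration(n)["camera_from_world"])); print(n,T.round(2))
E
```

```text
pics
{'time_s': 0.0, 'q': array([ 1.23097872,  0.46839759, -0.01157574,  1.60367558,  0.00599973,
        1.07139454, -0.05629677]), 'joint_vel': array([-0.00125238,  0.0007532 , -0.00025286, -0.00067237, -0.00281629,
       -0.00058487, -0.00010269]), 'joint_efforts': array([-1.10151763e-03, -5.32385087e+01,  2.13805237e-02, -2.51302367e+01,
        1.14351485e-02,  7.75133260e-03, -1.89213176e-05]), 'tcp_pos': array([ 0.1898647 , -0.62106193,  0.24130355]), 'orientation': array([-8.97450376e-04,  9.89013459e-01,  1.47822633e-01, -2.04572746e-04]), 'contact_force': array([-0.28423738,  0.33528535,  0.57452174]), 'wrist_torque': array([-0.01958478,  0.01796946, -0.00220661]), 'grasp_force': 0.0, 'opening': 0.0854501485083548}
scene [[-0.81 -0.37  0.45 -0.01]
 [-0.59  0.49 -0.65  0.69]
 [ 0.02 -0.79 -0.61  0.76]
 [ 0.    0.    0.    1.  ]]
side [[-0.91 -0.14  0.39 -0.03]
 [-0.41  0.33 -0.85  1.08]
 [-0.01 -0.94 -0.35  0.57]
 [ 0.    0.    0.    1.  ]]
```

View pics/scene0.png

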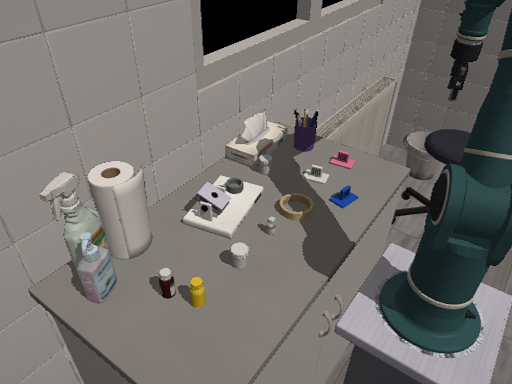

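View pics/side0.png

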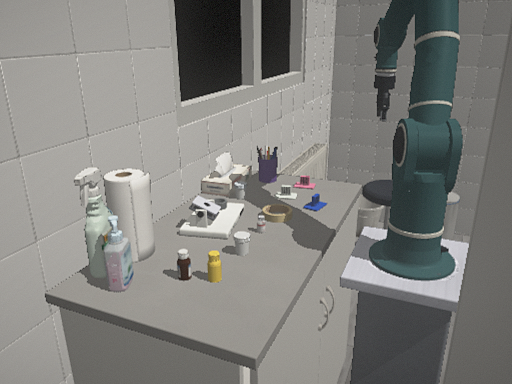

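Run:
```python
from h import *
im=cv2.imread("pics/scene0.png"); 
a=cv2.resize(im[150:250,170:350],None,fx=4.4,fy=4.4,interpolation=cv2.INTER_CUBIC)
b=cv2.resize(im[255:320,140:230],None,fx=2.2,fy=2.2); a[-b.shape[0]:,-b.shape[1]:]=b
cv2.imwrite("pics/crop0.png",a)
for n,pts in(("scene",dict(bottle=(167,285),yellow=(198,295),carrier=(317,176),fin=(317,170),cup=(240,255),vial=(271,226),tape=(296,205),spare=(265,164),platen=(212,195),socket=(235,186),pink=(342,160),blue=(344,197),towel=(125,215))),):
    W=np.load(n+"0.npy")
    for k,(u,v) in pts.items(): print(k,np.nanmedian(W[v-1:v+2,u-1:u+2].reshape(-1,3),0).round(3))
    m=(abs(W[...,2]-.022)<.004); m[:, :175]=0;m[:,270:]=0;m[:170]=0;m[240:]=0
    k,l,st,c=cv2.connectedComponentsWithStats(m.astype(np.uint8)); i=1+np.argmax(st[1:,4])
    P=W[l==i]; r=cv2.minAreaRect((P[:,:2]*1000).astype(np.float32)); print("base",r,cv2.boxPoints(r).round(0).tolist(),np.median(P[:,2]))
```

```text
bottle [0.483 0.325 0.045]
yellow [0.411 0.304 0.044]
carrier [ 0.445 -0.289  0.009]
fin [ 0.448 -0.289  0.03 ]
cup [0.406 0.164 0.053]
vial [0.418 0.015 0.029]
tape [ 0.428 -0.134 -0.001]
spare [ 0.587 -0.201  0.043]
platen [0.585 0.054 0.078]
socket [ 0.59  -0.051  0.044]
pink [ 0.422 -0.419  0.011]
blue [ 0.327 -0.24   0.01 ]
towel [0.644 0.286 0.137]
base ((587.5528564453125, -0.209014892578125), (150.9749298095703, 231.825439453125), 12.504076957702637) [[489.0, 97.0], [539.0, -130.0], [686.0, -97.0], [636.0, 129.0]] 0.020661154211443322
```

View pics/crop0.png

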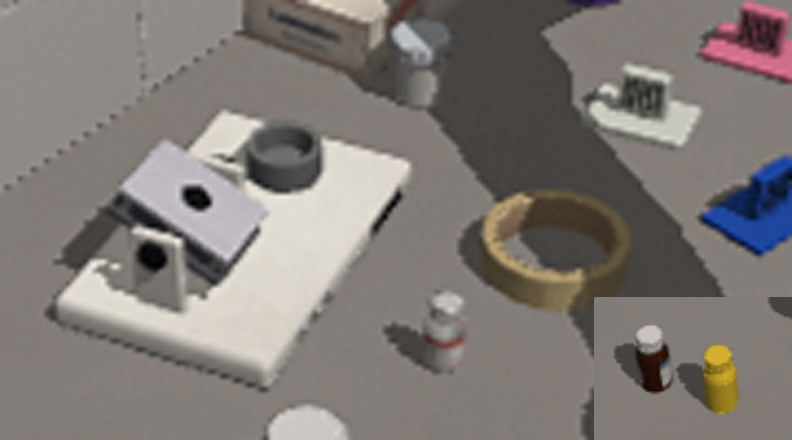

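Run:
```python
from h import *
yaw=np.radians(12.45)
for n in("scene","side"):
    W=np.load(n+"0.npy"); X=W.reshape(-1,3); im=cv2.imread(f"pics/{n}0.png").reshape(-1,3).astype(int)
    b=X[(np.hypot(X[:,0]-.496,X[:,1]-.315)<.035)&(X[:,2]>.008)]
    cap=b[b[:,2]>.071]; print(n,"cap",(cap[:,:2].min(0)+cap[:,:2].max(0))/2,len(cap),b[:,2].max())
    body=b[(b[:,2]<.05)]
    from scipy.optimize import least_squares
    f=least_squares(lambda p:np.hypot(body[:,0]-p[0],body[:,1]-p[1])-.0165,[.496,.315],loss="soft_l1",f_scale=.002); print(" body",f.x)
    near=(np.hypot(X[:,0]-.45,X[:,1]+.29)<.07)
    pl=X[near&(X[:,2]>.004)&(X[:,2]<.010)]; fin=X[near&(X[:,2]>.038)&(X[:,2]<.046)]
    print(" plate",len(pl),cv2.minAreaRect((pl[:,:2]*1000).astype(np.float32)))
    print(" fin",len(fin),fin.mean(0).round(4),cv2.minAreaRect((fin[:,:2]*1000).astype(np.float32)))
    R=np.array([[np.cos(yaw),np.sin(yaw)],[-np.sin(yaw),np.cos(yaw)]])
    L=X.copy(); L[:,:2]=(X[:,:2]-[.5875,0])@R.T
    s=L[(abs(L[:,0]-5)<10)&(abs(L[:,1]-.05)<.025)&(abs(L[:,0]-.005)<.045)&(L[:,2]>.045)&(L[:,2]<.13)]
    # robust plane
    A=np.c_[s[:,:2],np.ones(len(s))]; p=least_squares(lambda p:A@p-s[:,2],[.4,0,.08],loss="soft_l1",f_scale=.002).x
    inl=abs(A@p-s[:,2])<.003; print(" platen",len(s),inl.sum(),p,"tilt",np.arctan(p[0]),"z at hinge pt",p@[.01,.05,1])
    q=L[(abs(A.shape[0]))*0:]; e=abs(np.c_[L[:,:2],np.ones(len(L))]@p-L[:,2])<.003
    e&=(abs(L[:,0]-.005)<.06)&(abs(L[:,1]-.05)<.032)&(L[:,2]>.04); Q=L[e]; print(" ext",np.percentile(Q,[1,99],0).round(4).tolist())
    so=L[(np.hypot(L[:,0],L[:,1]+.065)<.032)&(abs(L[:,2]-.046)<.003)]; print(" socket rim",(so.min(0)+so.max(0))/2,np.ptp(so,axis=0))
```

```text
scene cap [0.49564624 0.31719086] 81 0.07537271226089515
 body [0.49672476 0.31619972]
 plate 102 ((453.33685302734375, -290.7008056640625), (76.82936096191406, 50.0316276550293), 16.27619171142578)
 fin 26 [ 0.4534 -0.2929  0.0403] ((453.8892822265625, -293.2681884765625), (34.939823150634766, 13.658343315124512), 11.677064895629883)
 platen 501 340 [ 0.43935158 -0.06910284  0.07716231] tilt 0.4139634982523693 z at hinge pt 0.07810068079329636
 ext [[-0.0292, 0.0203, 0.0601], [0.0424, 0.0766, 0.0936]]
 socket rim [ 0.00073573 -0.06597242  0.04496609] [0.0510777  0.04981005 0.00391903]
side cap [0.49418459 0.31582006] 44 0.07476928161376123
 body [0.49543213 0.31393928]
 plate 37 ((449.3101501464844, -292.104248046875), (70.2419662475586, 44.31768035888672), 13.941849708557129)
 fin 10 [ 0.4525 -0.294   0.0395] ((453.2077941894531, -294.3102722167969), (9.705222129821777, 31.339815139770508), 85.76344299316406)
 platen 322 187 [ 0.42355467 -0.09934236  0.07865861] tilt 0.4006458058986361 z at hinge pt 0.07792703924820195
 ext [[-0.032, 0.0207, 0.0594], [0.0389, 0.0754, 0.0922]]
 socket rim [-0.00162412 -0.06817889  0.04446629] [0.04620865 0.04953895 0.00278812]
```

Request:
jog_arm(
  linear=[
    [0.0325, 0.04, 0],
    [0.0325, 0.04, 0],
    [0.0325, 0.04, 0],
    [0.0325, 0.04, 0],
    [0.0325, 0.04, 0],
    [0.0325, 0.04, 0],
    [0.0325, 0.04, 0],
    [0.035, 0.05, 0],
    [0, 0, 0],
  ],
  turn=[0, 0, 0, 0, 0, 0, 0, 0, 0],
  fingers=[1, 1, 1, 1, 1, 1, 1, 1, 1],
)

```text
time_s: 1.23
tcp_pos: [0.4555, -0.2863, 0.2422]
orientation: [-0.001, 0.988, 0.153, 0.001]
contact_force: [0.1, -0.9, 0.4]
opening: 0.0853
grasp_force: 0.0
```

Run:
```python
from h import *
im,W=cloud("wrist"); cv2.imwrite("pics/w0.png",im)
X=W.reshape(-1,3)
near=(np.hypot(X[:,0]-.4535,X[:,1]+.292)<.07)
for a,b in((.003,.010),(.037,.047)):
    P=X[near&(X[:,2]>a)&(X[:,2]<b)]; print(len(P),np.median(P[:,2]),cv2.minAreaRect((P[:,:2]*1000).astype(np.float32)))
```

```text
1742 0.006770941978473527 ((455.34503173828125, -282.8466796875), (120.31269073486328, 101.47744750976562), 19.915882110595703)
282 0.0426312979061588 ((454.12841796875, -296.5308532714844), (36.335418701171875, 12.754842758178711), 12.558795928955078)
```

Request:
jog_arm(
  linear=[
    [0.004, 0.055, 0],
    [0.004, 0.055, 0],
    [0.004, 0.055, 0],
    [0.004, 0.055, 0],
    [0.004, 0.055, 0],
    [0.004, 0.055, 0],
    [0.004, 0.055, 0],
    [0.004, 0.055, 0],
    [0.004, 0.055, 0],
    [0.003, 0.055, 0],
    [0.001, 0.052, 0],
    [0, 0, 0],
  ],
  turn=[0, 0, 0, 0, 0, 0, 0, 0, 0, 0, 0, 0],
  fingers=[0.8, 0.8, 0.8, 0.8, 0.8, 0.8, 0.8, 0.8, 0.8, 0.8, 0.8, 0.8],
)

```text
time_s: 2.78
tcp_pos: [0.4919, 0.3134, 0.2418]
orientation: [-0.001, 0.989, 0.15, -0.0]
contact_force: [0.4, -1.4, 0.0]
opening: 0.0687
grasp_force: 0.0
```

Run:
```python
from h import *
from scipy.optimize import least_squares
im,W=cloud("wrist")
X=W.reshape(-1,3)
near=(np.hypot(X[:,0]-.496,X[:,1]-.316)<.03)&(X[:,2]>.01)
P=X[near&(X[:,2]>.07)]; print(len(P),np.median(P[:,2]),cv2.minEnclosingCircle((P[:,:2]*1000).astype(np.float32)),P.mean(0))
b=X[near&(X[:,2]<.05)]; print(len(b),least_squares(lambda p:np.hypot(b[:,0]-p[0],b[:,1]-p[1])-.0165,[.496,.316],loss="soft_l1",f_scale=.002).x)
Y=X[(np.hypot(X[:,0]-.42,X[:,1]-.295)<.04)&(X[:,2]>.07)]; print("yellow",Y.mean(0)); print(env.observe()["tcp_pos"])
```

```text
10230 0.3152832915495282 ((501.15093994140625, 317.58221435546875), 29.150508880615234) [0.50454706 0.31867595 0.30549385]
177 [0.49610691 0.31516519]
yellow [0.4256103  0.29387044 0.0744122 ]
[0.49260293 0.31052241 0.24153855]
```

Request:
jog_arm(
  linear=[
    [0.0035, 0.004, -0.05],
    [0, 0, -0.055],
    [0, 0, -0.05],
    [0, 0, -0.035],
    [0, 0, -0.015],
    [0, 0, 0],
  ],
  turn=[0, 0, 0, 0, 0, 0],
  fingers=[0.8, 0.8, 0.8, 0.8, 0.8, 0.8],
)

```text
time_s: 3.58
tcp_pos: [0.4965, 0.3128, 0.0369]
orientation: [0.001, 0.989, 0.147, -0.0]
contact_force: [0.2, -0.1, 0.1]
opening: 0.0684
grasp_force: 0.0
```

Request:
jog_arm(
  linear=[
    [0, 0, 0],
    [0, 0, 0],
    [0, 0, 0],
    [0, 0, 0],
    [0, 0, 0],
    [0, 0, 0],
  ],
  turn=[0, 0, 0, 0, 0, 0],
  fingers=[0, 0, 0, 0, 0, 0],
)

```text
time_s: 4.32
tcp_pos: [0.4972, 0.3148, 0.0391]
orientation: [-0.0, 0.989, 0.148, 0.001]
contact_force: [-1.1, -1.2, 6.5]
opening: 0.0307
grasp_force: 59.0
```

Request:
jog_arm(
  linear=[
    [0, 0, 0.04],
    [0, 0, 0.04],
    [0, 0, 0.04],
    [0.01, -0.04, 0.01],
    [0.013, -0.05, 0],
    [0.014, -0.05, 0],
    [0.014, -0.05, 0],
    [0.014, -0.05, 0],
    [0.014, -0.05, 0],
    [0.013, -0.05, 0],
    [0.013, -0.037, 0],
    [0, 0, 0],
  ],
  turn=[0, 0, 0, 0, 0, 0, 0, 0, 0, 0, 0, 0],
  fingers=[0, 0, 0, 0, 0, 0, 0, 0, 0, 0, 0, 0],
)

```text
time_s: 5.82
tcp_pos: [0.6016, -0.0673, 0.1676]
orientation: [0.001, 0.989, 0.145, 0.0]
contact_force: [-0.4, 0.8, -0.3]
opening: 0.0306
grasp_force: 59.5
```

Run:
```python
from h import *
from scipy.optimize import least_squares
print([env.observe()["tcp_pos"].round(4).tolist() for _ in range(3)])
Ws={}
for n in("scene","side","wrist"):
    im,W=cloud(n); cv2.imwrite(f"pics/{n}1.png",im); X=W.reshape(-1,3)
    b=X[(np.hypot(X[:,0]-.602,X[:,1]+.065)<.03)&(X[:,2]>.128)&(X[:,2]<.152)]
    if len(b): print(n,"bottle",len(b),least_squares(lambda p:np.hypot(b[:,0]-p[0],b[:,1]-p[1])-.0165,[.602,-.065],loss="soft_l1",f_scale=.002).x, b[:,2].min())
    so=X[(np.hypot(X[:,0]-.602,X[:,1]+.064)<.034)&(abs(X[:,2]-.046)<.003)]
    if len(so)>9: print(" rim",len(so),cv2.minEnclosingCircle((so[:,:2]*1000).astype(np.float32)),(so.min(0)+so.max(0))/2)
    ou=X[(np.hypot(X[:,0]-.602,X[:,1]+.064)<.034)&(X[:,2]<.042)&(X[:,2]>.027)]
    if len(ou)>20: print(" wall",len(ou),least_squares(lambda p:np.minimum(abs(np.hypot(ou[:,0]-p[0],ou[:,1]-p[1])-.026),abs(np.hypot(ou[:,0]-p[0],ou[:,1]-p[1])-.0195)),[.602,-.064],loss="soft_l1",f_scale=.002).x)
a=cv2.imread("pics/wrist1.png");cv2.imwrite("pics/m1.png",a)
```

```text
[[0.6016, -0.0673, 0.1676], [0.6016, -0.0673, 0.1676], [0.6016, -0.0673, 0.1676]]
scene bottle 80 [ 0.60113505 -0.06558178] 0.1281791263946822
 rim 52 ((603.938720703125, -65.5827407836914), 27.19155502319336) [ 0.6023942  -0.06473385  0.04575154]
 wall 134 [ 0.60426729 -0.06547538]
side bottle 76 [ 0.59875448 -0.06503277] 0.12893730215130228
 rim 21 ((599.838134765625, -67.02340698242188), 26.247011184692383) [ 0.59803517 -0.06673545  0.04458057]
 wall 68 [ 0.60217271 -0.06678785]
wrist bottle 584 [ 0.60000811 -0.06174419] 0.13049987405108301
 rim 919 ((604.417724609375, -66.80357360839844), 25.84602928161621) [ 0.60467218 -0.06674911  0.04598929]
 wall 1264 [ 0.60459239 -0.06665654]
```

View pics/m1.png

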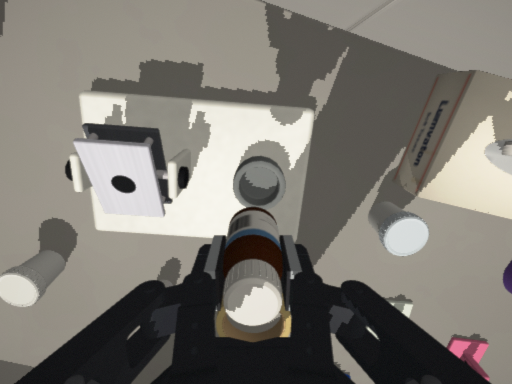

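Request:
jog_arm(
  linear=[
    [0.0035, -0.002, -0.03],
    [0, 0, -0.03],
    [0, 0, -0.012],
    [0, 0, 0],
  ],
  turn=[0, 0, 0, 0],
  fingers=[0, 0, 0, 0],
)

```text
time_s: 6.48
tcp_pos: [0.6042, -0.0633, 0.095]
orientation: [-0.0, 0.989, 0.149, -0.001]
contact_force: [0.8, 0.2, -0.1]
opening: 0.0306
grasp_force: 59.5
```

```bash
cat > chk.py <<'E'
from h import *
from scipy.optimize import least_squares
s=env.observe();print(s["tcp_pos"])
b0=s["tcp_pos"][2]-.037
for n in("scene","side","wrist"):
    im,W=cloud(n); X=W.reshape(-1,3)
    b=X[(np.hypot(X[:,0]-.604,X[:,1]+.066)<.024)&(X[:,2]>max(b0+.004,.05))&(X[:,2]<b0+.022)]
    if len(b)>9: print(n,"bottle",len(b),least_squares(lambda p:np.hypot(b[:,0]-p[0],b[:,1]-p[1])-.0165,[.602,-.065],loss="soft_l1",f_scale=.002).x, b[:,2].min())
    so=X[(np.hypot(X[:,0]-.604,X[:,1]+.066)<.034)&(abs(X[:,2]-.046)<.003)]
    if len(so)>9: print(" rim",len(so),least_squares(lambda p:np.clip(abs(np.hypot(so[:,0]-p[0],so[:,1]-p[1])-.02275)-.00325,0,1),[.604,-.066],loss="soft_l1",f_scale=.001).x)
    ou=X[(np.hypot(X[:,0]-.604,X[:,1]+.066)<.034)&(X[:,2]<.042)&(X[:,2]>.027)]
    if len(ou)>20: print(" wall",len(ou),least_squares(lambda p:np.minimum(abs(np.hypot(ou[:,0]-p[0],ou[:,1]-p[1])-.026),abs(np.hypot(ou[:,0]-p[0],ou[:,1]-p[1])-.0195)),[.604,-.066],loss="soft_l1",f_scale=.002).x)
E
python3 chk.py
```

```text
[ 0.60418808 -0.06333805  0.09502718]
scene bottle 53 [ 0.60385698 -0.06155212] 0.06251274812000229
 rim 43 [ 0.60280565 -0.06335347]
 wall 100 [ 0.60425933 -0.06508185]
side bottle 58 [ 0.60205135 -0.06497208] 0.06209291620880719
 rim 19 [ 0.60293295 -0.06653787]
 wall 63 [ 0.60252934 -0.06351343]
wrist bottle 527 [ 0.60443064 -0.06343504] 0.06203405172431736
 rim 1081 [ 0.60411446 -0.06667209]
 wall 946 [ 0.59880146 -0.0665201 ]
```

Request:
jog_arm(
  linear=[
    [0, -0.002, 0],
    [0, 0, -0.008],
    [0, 0, -0.006],
    [0, 0, -0.004],
    [0, 0, 0],
  ],
  turn=[0, 0, 0, 0, 0],
  fingers=[0, 0, 0, 0, 0],
)

```text
time_s: 7.25
tcp_pos: [0.6042, -0.0665, 0.0767]
orientation: [-0.0, 0.989, 0.148, -0.001]
contact_force: [0.2, -0.8, -0.1]
opening: 0.0309
grasp_force: 59.5
```

Request:
jog_arm(
  linear=[
    [0, 0, -0.005],
    [0, 0, -0.003],
    [0, 0, -0.002],
    [0, 0, 0],
  ],
  turn=[0, 0, 0, 0],
  fingers=[0, 0, 0, 0],
)

```text
time_s: 7.75
tcp_pos: [0.6046, -0.0666, 0.0673]
orientation: [0.0, 0.989, 0.148, 0.0]
contact_force: [0.3, -0.2, 0.1]
opening: 0.0306
grasp_force: 59.6
```

Request:
jog_arm(
  linear=[
    [0, 0, -0.001],
    [0, 0, -0.001],
    [0, 0, -0.001],
    [0, 0, 0],
  ],
  turn=[0, 0, 0, 0],
  fingers=[0, 0, 0, 0],
)

```text
time_s: 8.25
tcp_pos: [0.6049, -0.0665, 0.0671]
orientation: [0.001, 0.989, 0.148, 0.0]
contact_force: [-6.4, -0.8, 19.1]
opening: 0.0308
grasp_force: 61.5
```

Request:
jog_arm(
  linear=[
    [0, 0, 0.0015],
    [0, 0, 0],
    [0, 0, 0],
    [0, 0, 0],
  ],
  turn=[0, 0, 0, 0],
  fingers=[0.1, 0.7, 0.7, 0.7],
)

```text
time_s: 8.75
tcp_pos: [0.6045, -0.0666, 0.0654]
orientation: [-0.0, 0.989, 0.148, -0.0]
contact_force: [0.5, -0.8, -0.8]
opening: 0.0598
grasp_force: 0.0
```

Request:
jog_arm(
  linear=[
    [0, 0, 0.02],
    [0, 0, 0.04],
    [0, 0, 0.055],
    [0, 0, 0.055],
    [0, 0, 0],
  ],
  turn=[0, 0, 0, 0, 0],
  fingers=[0.7, 0.7, 0.7, 0.7, 0.7],
)

```text
time_s: 9.38
tcp_pos: [0.6076, -0.0663, 0.2426]
orientation: [0.002, 0.989, 0.148, 0.005]
contact_force: [-0.6, -0.1, -0.9]
opening: 0.0594
grasp_force: 0.0
```

Run:
```python
from h import *
from scipy.optimize import least_squares
yaw=np.radians(12.45); R=np.array([[np.cos(yaw),np.sin(yaw)],[-np.sin(yaw),np.cos(yaw)]])
for n in("scene","wrist"):
    im,W=cloud(n); cv2.imwrite(f"pics/{n}2.png",im); X=W.reshape(-1,3)
    c=X[(np.hypot(X[:,0]-.604,X[:,1]+.066)<.03)&(X[:,2]>.095)&(X[:,2]<.108)]; print(n,len(c),np.median(c,0))
    m=(abs(W[...,2]-.022)<.004)&(np.hypot(W[...,0]-.5875,W[...,1])<.17)
    P=W[m]; r=cv2.minAreaRect((P[:,:2]*1000).astype(np.float32)); print("base",len(P),r)
    L=X.copy(); L[:,:2]=(X[:,:2]-[.5875,0])@R.T
    s=L[(abs(L[:,1]-.05)<.025)&(abs(L[:,0]-.005)<.045)&(L[:,2]>.045)&(L[:,2]<.13)]
    A=np.c_[s[:,:2],np.ones(len(s))]; p=least_squares(lambda p:A@p-s[:,2],[.4,0,.08],loss="soft_l1",f_scale=.001).x
    print(" platen",len(s),p,"tilt",np.arctan(p[0]),"z at hinge",p@[.01,.05,1])
    e=(abs(np.c_[L[:,:2],np.ones(len(L))]@p-L[:,2])<.002)&(abs(L[:,0]-.005)<.06)&(abs(L[:,1]-.05)<.034)&(L[:,2]>.04)
    Q=L[e]; print(" ext",np.percentile(Q,[.5,99.5],0).round(4).tolist()); print(cv2.minAreaRect((X[e][:,:2]*1000).astype(np.float32)))
a=cv2.imread("pics/wrist2.png"); b=cv2.resize(cv2.imread("pics/scene2.png")[150:250,170:300],None,fx=2.2,fy=2.2)
cv2.imwrite("pics/m2.png",np.hstack([a,np.vstack([b,np.zeros((384-220,286,3),np.uint8)])]))
```

```text
scene 45 [ 0.60082861 -0.06145786  0.10025142]
base 1637 ((543.4141235351562, -9.340072631835938), (240.57501220703125, 231.2310791015625), 12.337915420532227)
 platen 500 [ 0.44430026 -0.06286069  0.07720775] tilt 0.4181039249352971 z at hinge 0.07850771827593514
 ext [[-0.0301, 0.0204, 0.0596], [0.0429, 0.0774, 0.0935]]
((582.849365234375, 52.303932189941406), (73.38617706298828, 63.45549011230469), 10.443829536437988)
wrist 505 [ 0.60534329 -0.06575644  0.10258086]
base 13585 ((545.3668212890625, -13.72540283203125), (241.1450653076172, 228.17892456054688), 12.466243743896484)
 platen 3054 [ 0.43659793 -0.00079083  0.07702148] tilt 0.4116530465366819 z at hinge 0.08134791763577687
 ext [[-0.0295, 0.0182, 0.063], [0.0431, 0.0825, 0.0964]]
((582.9107666015625, 51.050621032714844), (73.91722869873047, 66.255859375), 12.656424522399902)
```

View pics/m2.png

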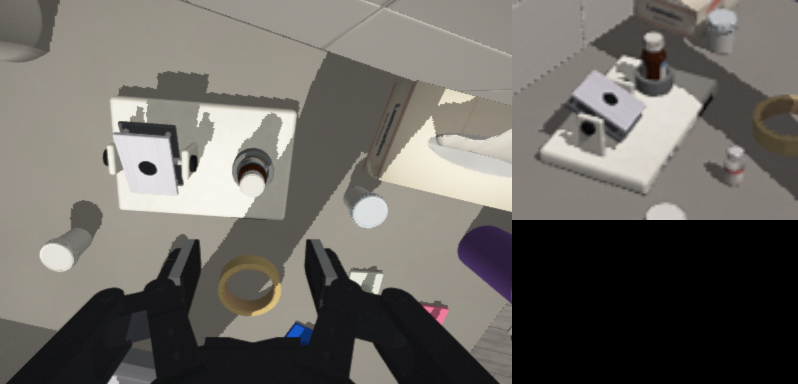

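Request:
jog_arm(
  linear=[
    [-0.0256, -0.0385, 0],
    [-0.0256, -0.0385, 0],
    [-0.0256, -0.0385, 0],
    [-0.0256, -0.0385, 0],
    [-0.0256, -0.0385, 0],
    [-0.0256, -0.0375, 0],
    [0, 0, -0.04],
    [0, 0, -0.02],
    [0, 0, 0],
  ],
  turn=[-0.02, -0.02, -0.02, -0.02, 0, 0, 0, 0, 0],
  fingers=[0.7, 0.7, 0.7, 0.7, 0.7, 0.7, 0.7, 0.7, 0.7],
)

```text
time_s: 10.6
tcp_pos: [0.4492, -0.2956, 0.1733]
orientation: [-0.002, 0.994, 0.108, -0.002]
contact_force: [0.4, 1.0, -0.6]
opening: 0.0599
grasp_force: 0.0
```

Run:
```python
from h import *
s=env.observe(); q=s["orientation"]; print(s["tcp_pos"],2*np.arctan2(q[2],q[1]))
im,W=cloud("wrist"); cv2.imwrite("pics/w3.png",im)
X=W.reshape(-1,3)
P=X[(np.hypot(X[:,0]-.454,X[:,1]+.296)<.045)&(X[:,2]>.038)&(X[:,2]<.046)]; print(len(P),np.median(P[:,2]),cv2.minAreaRect((P[:,:2]*1000).astype(np.float32)))
P=X[(np.hypot(X[:,0]-.454,X[:,1]+.296)<.06)&(X[:,2]>.004)&(X[:,2]<.009)]; print(len(P),np.median(P[:,2]),cv2.minAreaRect((P[:,:2]*1000).astype(np.float32)))
# platen window from earlier scene/wrist:
```

```text
[ 0.44917196 -0.29562736  0.17334092] 0.21673594744657435
429 0.04260303322185727 ((454.3291931152344, -296.82086181640625), (36.07569885253906, 12.23981761932373), 12.225929260253906)
2541 0.006809041650736092 ((454.6640319824219, -296.3629150390625), (75.26742553710938, 51.98270034790039), 12.612738609313965)
```

Request:
jog_arm(
  linear=[
    [0.005, -0.001, -0.04],
    [0, 0, -0.045],
    [0, 0, -0.035],
    [0, 0, -0.02],
    [0, 0, -0.007],
    [0, 0, 0],
    [0, 0, 0],
  ],
  turn=[0, 0, 0, 0, 0, 0, 0],
  fingers=[0.7, 0.7, 0.7, 0.7, 0.7, 0.7, 0.7],
)

```text
time_s: 11.52
tcp_pos: [0.4568, -0.298, 0.03]
orientation: [0.001, 0.994, 0.108, 0.001]
contact_force: [0.1, 0.3, -0.4]
opening: 0.0596
grasp_force: 0.0
```

Request:
jog_arm(
  linear=[
    [-0.0015, 0.001, -0.005],
    [0, 0, 0],
  ],
  turn=[0, 0],
  fingers=[0.7, 0.7],
)

```text
time_s: 11.78
tcp_pos: [0.4541, -0.2965, 0.0238]
orientation: [-0.0, 0.994, 0.108, -0.0]
contact_force: [-0.2, -0.6, 0.3]
opening: 0.0599
grasp_force: 0.0
```

Request:
jog_arm(
  linear=[
    [0, 0, 0],
  ],
  turn=[0],
  fingers=[0.5],
)

```text
time_s: 11.9
tcp_pos: [0.4545, -0.2966, 0.0239]
orientation: [0.0, 0.994, 0.108, 0.0]
contact_force: [0.4, -0.4, 1.6]
opening: 0.0437
grasp_force: 0.0
```

Request:
jog_arm(
  linear=[
    [0, 0, 0],
  ],
  turn=[0],
  fingers=[0.3],
)

```text
time_s: 12.02
tcp_pos: [0.4546, -0.2967, 0.0239]
orientation: [0.0, 0.994, 0.108, 0.0]
contact_force: [-0.0, -0.5, -0.1]
opening: 0.0263
grasp_force: 0.0
```

Request:
jog_arm(
  linear=[
    [0, 0, -0.001],
    [0, 0, 0],
    [0, 0, 0],
  ],
  turn=[0, 0, 0],
  fingers=[0.13, 0.13, 0.13],
)

```text
time_s: 12.4
tcp_pos: [0.4546, -0.2967, 0.0231]
orientation: [0.0, 0.994, 0.108, 0.0]
contact_force: [-1.1, -0.4, 5.3]
opening: 0.012
grasp_force: 25.1
```

Request:
jog_arm(
  linear=[
    [0, 0, 0],
    [0, 0, 0],
  ],
  turn=[0, 0],
  fingers=[0.11, 0.11],
)

```text
time_s: 12.65
tcp_pos: [0.4547, -0.2967, 0.0232]
orientation: [0.0, 0.994, 0.108, 0.0]
contact_force: [-0.6, 0.1, 6.1]
opening: 0.0109
grasp_force: 58.9
```

Request:
jog_arm(
  linear=[
    [0, 0, 0],
    [0, 0, 0],
  ],
  turn=[0, 0],
  fingers=[0.08, 0.08],
)

```text
time_s: 12.9
tcp_pos: [0.4546, -0.2967, 0.0232]
orientation: [0.0, 0.994, 0.108, 0.0]
contact_force: [-1.2, 0.2, 4.7]
opening: 0.011
grasp_force: 58.9
```

Request:
jog_arm(
  linear=[
    [0, 0, 0.02],
    [0, 0, 0.045],
    [0, 0, 0.05],
    [0.012, 0.033, 0.042],
    [0.018, 0.05, 0],
    [0.018, 0.05, 0],
    [0.018, 0.05, 0],
    [0.018, 0.05, 0],
    [0.018, 0.05, 0],
    [0.014, 0.04, 0],
    [0.01, 0.022, 0],
    [0, 0, 0],
  ],
  turn=[0, 0, 0, 0, 0, 0, 0, 0, 0, 0, 0, 0],
  fingers=[0.08, 0.08, 0.08, 0.08, 0.08, 0.08, 0.08, 0.08, 0.08, 0.08, 0.08, 0.08],
)

```text
time_s: 14.4
tcp_pos: [0.5804, 0.0508, 0.1793]
orientation: [-0.001, 0.994, 0.11, -0.0]
contact_force: [-0.3, -0.8, -1.0]
opening: 0.0115
grasp_force: 58.6
```

```bash
cat > m.py <<'E'
from h import *
import sys
from scipy.optimize import least_squares
tag=sys.argv[1]; yaw=.2175; R=np.array([[np.cos(yaw),np.sin(yaw)],[-np.sin(yaw),np.cos(yaw)]])
s=env.observe(); q=s["orientation"]; t=s["tcp_pos"]; print(s["time_s"],t.round(4),"psi",2*np.arctan2(q[2],q[1]),s["contact_force"].round(1),s["grasp_force"])
O=np.array([.5905,-.003])
print("tcp in reader",R@(t[:2]-O))
for n in ("wrist","scene","side"):
    im,W=cloud(n); cv2.imwrite(f"pics/{n}_{tag}.png",im); np.save(f"{n}_{tag}.npy",np.concatenate([(W[...,:2]-O)@R.T,W[...,2:]],-1))
E
python3 m.py a
```

```text
14.4 [0.5804 0.0508 0.1793] psi 0.22065326003121666 [-0.3 -0.8 -1. ] 58.566012382507324
tcp in reader [0.00173926 0.05473598]
```

Run:
```python
import cv2,numpy as np
a=cv2.imread("pics/wrist_a.png"); b=cv2.resize(cv2.imread("pics/scene_a.png")[130:240,160:290],None,fx=2.2,fy=2.2)
c=cv2.resize(cv2.imread("pics/side_a.png")[150:240,160:290],None,fx=2.2,fy=2.2)
cv2.imwrite("pics/ma.png",np.hstack([a,np.vstack([b,c])[:384]]))
```

```text
(no output)
```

View pics/ma.png

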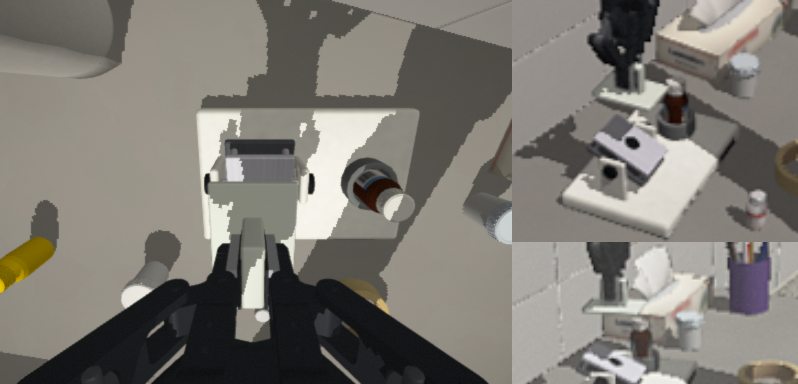

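```bash
cat > n.py <<'E'
import numpy as np,cv2,sys
L=np.load(f"wrist_{sys.argv[1]}.npy"); zt=float(sys.argv[2]); X=L.reshape(-1,3)
p=X[(abs(X[:,2]-zt)<.005)&(abs(X[:,1]-.05)<.05)&(abs(X[:,0])<.06)]
print("carrier top",len(p),np.median(p,0),cv2.minAreaRect((p[:,:2]*1000).astype(np.float32)),np.percentile(p,[.5,99.5],0))
v=L[...,0:1]
s=X[(abs(X[:,2]-.078-np.tan(.412)*(X[:,0]-.0044))<.003)&(abs(X[:,1]-.05)<.034)&(X[:,0]>-.04)&(X[:,0]<.044)]
print("platen",len(s),np.percentile(s,[1,50,99],0).tolist())
for a in np.arange(-.03,.045,.008):
    r=s[abs(s[:,0]-a)<.004]
    if len(r)>20: print(round(a,3),len(r),np.percentile(r[:,1],[2,98]).round(4))
b=X[(abs(X[:,2]-.022)<.003)&(abs(X[:,0])<.085)&(abs(X[:,1])<.125)]
print("base",len(b),cv2.minAreaRect((b[:,:2]*1000).astype(np.float32)))
E
python3 n.py a .162
```

```text
carrier top 4875 [0.02368132 0.05587758 0.16280573] ((11.146530151367188, 55.629966735839844), (57.21184158325195, 52.476959228515625), 0.534146785736084) [[-0.01189841  0.02990992  0.15981969]
 [ 0.03943886  0.08117026  0.1657151 ]]
platen 1501 [[0.017051721480362485, 0.02249720240431948, 0.085301963520556], [0.030101825499465107, 0.04932885684313408, 0.09151847377059383], [0.04168487215830114, 0.07705731413216291, 0.09599342439805411]]
0.018 281 [0.0231 0.0766]
0.026 451 [0.0232 0.0767]
0.034 430 [0.0228 0.0763]
0.042 339 [0.0233 0.0762]
base 15087 ((-0.224456787109375, -0.15140533447265625), (147.33297729492188, 228.30322265625), 0.16808611154556274)
```

Request:
jog_arm(
  linear=[
    [0.0008, -0.006, -0.02],
    [0, 0, -0.025],
    [0, 0, -0.011],
    [0, 0, 0],
    [0, 0, 0],
  ],
  turn=[-0.004, 0, 0, 0, 0],
  fingers=[0.08, 0.08, 0.08, 0.08, 0.08],
)

```text
time_s: 15.18
tcp_pos: [0.5818, 0.0423, 0.1246]
orientation: [0.0, 0.994, 0.106, 0.001]
contact_force: [-0.7, -0.7, -0.5]
opening: 0.0111
grasp_force: 58.6
```

```bash
python3 m.py b; python3 n.py b .107
```

```text
15.175 [0.5818 0.0423 0.1246] psi 0.21243131565677736 [-0.7 -0.7 -0.5] 58.56598377227783
tcp in reader [0.00129833 0.04608157]
carrier top 4869 [0.02330752 0.046437   0.1082624 ] ((10.474992752075195, 46.73491668701172), (52.28914260864258, 57.63508987426758), 89.69705963134766) [[-0.01210549  0.02111158  0.10512428]
 [ 0.03902014  0.07241717  0.1102069 ]]
platen 871 [[0.01665540285918858, 0.02263297318174715, 0.08542318848264907], [0.03957398543993594, 0.0511887515772077, 0.0945349414824165], [0.04173305527119813, 0.0774321812454732, 0.09614690957211136]]
0.026 22 [0.0756 0.0774]
0.034 215 [0.0229 0.0772]
0.042 613 [0.0235 0.0762]
base 22201 ((0.14923095703125, 0.08382415771484375), (227.96395874023438, 148.35572814941406), 89.86631774902344)
```

Request:
jog_arm(
  linear=[
    [-0.0007, 0.003, -0.004],
    [0, 0, -0.002],
    [0, 0, 0],
  ],
  turn=[0.003, 0, 0],
  fingers=[0.13, 0.132, 0.132],
)

```text
time_s: 15.7
tcp_pos: [0.5803, 0.0456, 0.1176]
orientation: [-0.0, 0.994, 0.108, -0.0]
contact_force: [-1.0, -0.4, -0.7]
opening: 0.0114
grasp_force: 37.5
```

Request:
jog_arm(
  linear=[
    [0, 0, -0.002],
    [-0.0015, -0.0003, -0.002],
    [-0.0015, -0.0003, -0.002],
    [-0.0015, -0.0003, -0.0025],
    [0, 0, 0],
  ],
  turn=[0, 0, 0, 0, 0],
  fingers=[0.132, 0.132, 0.132, 0.132, 0.132],
)

```text
time_s: 16.32
tcp_pos: [0.5767, 0.0445, 0.1098]
orientation: [0.0, 0.994, 0.108, 0.001]
contact_force: [1.4, -0.3, 5.5]
opening: 0.0113
grasp_force: 38.2
```

```bash
python3 m.py c
cat > f.py <<'E'
import numpy as np,sys
from scipy.optimize import least_squares
L=np.load(f"wrist_{sys.argv[1]}.npy"); X=L.reshape(-1,3); z0=float(sys.argv[2]); y0=.05
# plate top, both sides of fin, excluding fin
p=X[(abs(X[:,2]-z0-np.tan(.3)*(X[:,0]-0.0))<.02)&(abs(X[:,1]-y0)<.026)&(X[:,0]>-.045)&(X[:,0]<.05)]
best=None
rng=np.random.default_rng(0)
for _ in range(800):
    a=p[rng.choice(len(p),3,False)]; n=np.cross(a[1]-a[0],a[2]-a[0]); n/=np.linalg.norm(n)+1e-12
    if abs(n[2])<.8: continue
    k=(abs((p-a[0])@n)<.0015).sum()
    if best is None or k>best[0]: best=(k,a[0],n)
i=abs((p-best[1])@best[2])<.002; P=p[i]; A=np.c_[P[:,:2],np.ones(len(P))]; c=np.linalg.lstsq(A,P[:,2],rcond=None)[0]
print("carrier top plane",len(P),"pitch",np.arctan(c[0]),"roll",np.arctan(c[1]),"z@4.4,50",c@[.0044,.05,1])
j=(abs(np.c_[X[:,:2],np.ones(len(X))]@c-X[:,2])<.002)&(abs(X[:,1]-.05)<.045)&(abs(X[:,0])<.06); print("ext",np.percentile(X[j],[.5,99.5],0).round(4).tolist())
E
python3 f.py c .10; python3 n.py c .09|tail -8
```

```text
16.325 [0.5767 0.0445 0.1098] psi 0.21563303168677825 [ 1.4 -0.3  5.5] 38.246272802352905
tcp in reader [-0.00324119  0.04938842]
carrier top plane 4746 pitch 0.004077748903421658 roll 0.0008542134813203351 z@4.4,50 0.09356021477485475
ext [[-0.0156, 0.0244, 0.0918], [0.0407, 0.0757, 0.0951]]
carrier top 6481 [0.02497732 0.0497506  0.0933195 ] ((10.84250259399414, 49.59281539916992), (66.36524200439453, 55.83754348754883), 0.31243348121643066) [[-0.01451847  0.02290595  0.08636472]
 [ 0.04372679  0.07650665  0.09488778]]
platen 936 [[0.03153692452998865, 0.024044291380733853, 0.08808476213406727], [0.035527067152200324, 0.05087640494858858, 0.09099186015857189], [0.041753153921867625, 0.07635539315814616, 0.09386015075267827]]
0.034 636 [0.025  0.0753]
0.042 299 [0.0244 0.0754]
base 25369 ((-0.5367507934570312, -0.28380584716796875), (148.81460571289062, 228.11154174804688), 0.15620167553424835)
```

Request:
jog_arm(
  linear=[
    [0, 0, 0],
    [0, 0, 0],
  ],
  turn=[0, 0],
  fingers=[0.137, 0.137],
)

```text
time_s: 16.73
tcp_pos: [0.5763, 0.0444, 0.1097]
orientation: [0.0, 0.994, 0.108, 0.0]
contact_force: [-0.1, -0.2, 5.2]
opening: 0.0118
grasp_force: 16.2
```

Request:
jog_arm(
  linear=[
    [0, 0, 0],
    [0, 0, 0],
  ],
  turn=[0, 0],
  fingers=[0.142, 0.142],
)

```text
time_s: 16.98
tcp_pos: [0.5753, 0.0442, 0.1087]
orientation: [0.0, 0.994, 0.108, -0.001]
contact_force: [-0.2, -0.3, 0.7]
opening: 0.0121
grasp_force: 0.0
```

```bash
python3 m.py d;python3 f.py d .10
```

```text
16.975 [0.5753 0.0442 0.1087] psi 0.2155446363869556 [-0.2 -0.3  0.7] 0.0
tcp in reader [-0.00460635  0.04937054]
carrier top plane 4370 pitch 0.23365693340392402 roll -0.0020752791773817275 z@4.4,50 0.08601429575081365
ext [[-0.0063, 0.0227, 0.0817], [0.0415, 0.0769, 0.0961]]
```

Run:
```python
import cv2,numpy as np
a=cv2.resize(cv2.imread("pics/wrist_d.png")[100:384,130:390],None,fx=1.5,fy=1.5); b=cv2.resize(cv2.imread("pics/side_d.png")[170:250,170:270],None,fx=4,fy=4,interpolation=cv2.INTER_CUBIC)
b=np.vstack([b,np.zeros((a.shape[0]-b.shape[0],b.shape[1],3),np.uint8)])
cv2.imwrite("pics/md.png",np.hstack([a,b]))
```

```text
(no output)
```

View pics/md.png

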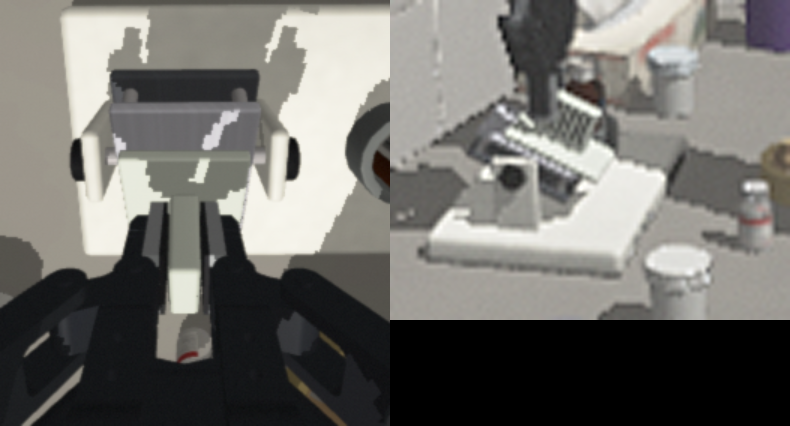

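Request:
jog_arm(
  linear=[
    [0, 0, 0],
    [0, 0, 0],
    [0, 0, 0],
  ],
  turn=[0, 0, 0],
  fingers=[0.08, 0.08, 0.08],
)

```text
time_s: 17.5
tcp_pos: [0.5759, 0.0444, 0.1091]
orientation: [0.0, 0.994, 0.108, -0.0]
contact_force: [-0.4, -0.6, -0.3]
opening: 0.0101
grasp_force: 58.6
```

```bash
python3 m.py e
python3 - <<'E'
import numpy as np
for n in("wrist","scene","side"):
    L=np.load(n+"_e.npy"); X=L.reshape(-1,3)
    # profile along x for |y-.05|>.014 (beside the fin)
    d=abs(X[:,1]-.05); k=(d>.013)&(d<.024)&(X[:,2]>.03)&(X[:,2]<.15); 
    print(n,[(round(a,3),len(r),*np.percentile(r,[10,50,90]).round(4)) for a in np.arange(-.07,.06,.006) for r in [X[k&(abs(X[:,0]-a)<.003),2]] if len(r)>3])
    k=(d<.008)&(X[:,2]>.03)&(X[:,2]<.15); 
    print(" fin",[(round(a,3),len(r),*np.percentile(r,[10,50,90]).round(4)) for a in np.arange(-.07,.06,.006) for r in [X[k&(abs(X[:,0]-a)<.003),2]] if len(r)>3])
E
```

```text
17.5 [0.5759 0.0444 0.1091] psi 0.21569529056514533 [-0.4 -0.6 -0.3] 58.61246645450592
tcp in reader [-0.0040701   0.04946995]
wrist [(np.float64(-0.016), 31, np.float64(0.076), np.float64(0.0775), np.float64(0.0784)), (np.float64(-0.01), 165, np.float64(0.0788), np.float64(0.08), np.float64(0.0809)), (np.float64(-0.004), 215, np.float64(0.0814), np.float64(0.0826), np.float64(0.0837)), (np.float64(0.002), 1089, np.float64(0.0853), np.float64(0.1212), np.float64(0.1462)), (np.float64(0.008), 710, np.float64(0.0875), np.float64(0.1425), np.float64(0.1485)), (np.float64(0.014), 279, np.float64(0.0897), np.float64(0.0909), np.float64(0.0921)), (np.float64(0.02), 444, np.float64(0.0878), np.float64(0.0915), np.float64(0.0931)), (np.float64(0.026), 309, np.float64(0.0886), np.float64(0.0898), np.float64(0.091)), (np.float64(0.032), 328, np.float64(0.0914), np.float64(0.0925), np.float64(0.0939)), (np.float64(0.038), 572, np.float64(0.0751), np.float64(0.0944), np.float64(0.0958)), (np.float64(0.044), 456, np.float64(0.0766), np.float64(0.0783), np.float64(0.0924)), (np.float64(0.05), 296,
[... 6007 characters left out ...]
4(0.0875), np.float64(0.109)), (np.float64(-0.004), 7, np.float64(0.052), np.float64(0.0809), np.float64(0.0862)), (np.float64(0.002), 7, np.float64(0.0713), np.float64(0.0834), np.float64(0.0856)), (np.float64(0.008), 6, np.float64(0.0856), np.float64(0.0864), np.float64(0.0883)), (np.float64(0.014), 5, np.float64(0.0722), np.float64(0.0887), np.float64(0.0895)), (np.float64(0.02), 7, np.float64(0.0638), np.float64(0.0862), np.float64(0.0898)), (np.float64(0.026), 8, np.float64(0.0686), np.float64(0.088), np.float64(0.0897)), (np.float64(0.032), 5, np.float64(0.0782), np.float64(0.0901), np.float64(0.0911)), (np.float64(0.038), 5, np.float64(0.0907), np.float64(0.0917), np.float64(0.0927))]
```

Run:
```python
import numpy as np
for n in("wrist","scene","side"):
  for t in "de":
    X=np.load(f"{n}_{t}.npy").reshape(-1,3); d=abs(X[:,1]-.05)
    k=(d<.02)&(X[:,0]>-.0)&(X[:,0]<.036)
    # normal-height above platen plane (unpressed) vs slope coordinate
    ux=(X[:,0]-.0044)*.916+(X[:,2]-.0788)*.4; h=-(X[:,0]-.0044)*.4+(X[:,2]-.0788)*.916
    top=(d<.024)&(h>.003)&(h<.009)&(abs(ux)<.06)
    f=(d<.006)&(abs(h-.042)<.003)&(ux<.0)&(ux>-.08)
    print(n,t,"plate top ux",np.percentile(ux[top],[2,98]).round(4),"h",np.median(h[top]).round(4),"fin top ux",np.percentile(ux[f],[2,98]).round(4),"h",np.median(h[f]).round(4),f.sum())
    if n=="wrist":
        for a in (-.015,-.01,-.005,0,.005,.01,.015,.02): 
            r=h[(d<.024)&(d>.01)&(abs(ux-a)<.002)&(abs(h)<.012)]; print("   ",a,len(r),np.median(r).round(4) if len(r) else None)
```

```text
wrist d plate top ux [-0.014   0.0202] h 0.007 fin top ux [-0.034  -0.0004] h 0.0424 684
    -0.015 70 0.0066
    -0.01 104 0.0069
    -0.005 166 0.0069
    0 183 0.0069
    0.005 192 0.007
    0.01 208 0.0071
    0.015 222 0.0073
    0.02 571 0.004
wrist e plate top ux [-0.0147  0.0204] h 0.0069 fin top ux [-0.0337 -0.0002] h 0.0424 624
    -0.015 75 0.0067
    -0.01 116 0.0067
    -0.005 169 0.0068
    0 175 0.0069
    0.005 191 0.0071
    0.01 197 0.0072
    0.015 220 0.0072
    0.02 564 0.0043
scene d plate top ux [-0.0556  0.0183] h 0.0049 fin top ux [-0.035 -0.003] h 0.0405 28
scene e plate top ux [-0.0551  0.0172] h 0.0047 fin top ux [-0.0351 -0.0011] h 0.0403 26
side d plate top ux [-0.0573  0.0158] h 0.005 fin top ux [-0.0371 -0.0033] h 0.0408 16
side e plate top ux [-0.0564  0.0163] h 0.0049 fin top ux [-0.0365 -0.0034] h 0.0407 23
```

Request:
jog_arm(
  linear=[
    [0, 0, 0],
    [0, 0, 0],
    [-0.01, -0.0022, -0.002],
    [-0.01, -0.0022, -0.005],
    [0, 0, -0.005],
    [0, 0, -0.003],
    [0, 0, 0],
  ],
  turn=[0, 0, 0, 0, 0, 0, 0],
  fingers=[0.15, 0.22, 0.22, 0.22, 0.22, 0.22, 0.22],
)

```text
time_s: 18.52
tcp_pos: [0.5561, 0.0402, 0.094]
orientation: [-0.0, 0.994, 0.108, -0.0]
contact_force: [-0.4, 0.0, -0.0]
opening: 0.0188
grasp_force: 0.0
```

```bash
cat > g.py <<'E'
import numpy as np,sys
t=sys.argv[1]
for n in("wrist","scene","side"):
    X=np.load(f"{n}_{t}.npy").reshape(-1,3); d=abs(X[:,1]-.05)
    ux=(X[:,0]-.0044)*.916+(X[:,2]-.0788)*.4; h=-(X[:,0]-.0044)*.4+(X[:,2]-.0788)*.916
    top=(d<.024)&(abs(h-.005)<.004)&(abs(ux)<.06); tw=(d<.04)&(abs(h-.005)<.004)&(abs(ux)<.06)
    f=(d<.006)&(abs(h-.041)<.005)&(abs(ux)<.07)
    print(n,"top ux",np.percentile(ux[top],[2,98]).round(4),"y",np.percentile(X[tw,1],[1,99]).round(4),"h",np.median(h[top]).round(4),"slope err",np.polyfit(ux[top],h[top],1)[0].round(4),"fin ux",np.percentile(ux[f],[2,98]).round(4),"h",np.median(h[f]).round(4),"slope",np.polyfit(ux[f],h[f],1)[0].round(3),f.sum())
E
python3 m.py f; python3 g.py f
```

```text
18.525 [0.5561 0.0402 0.094 ] psi 0.2157653136594286 [-0.4  0.  -0. ] 0.0
tcp in reader [-0.02423356  0.04956804]
wrist top ux [-0.0303  0.0385] y [0.0226 0.0858] h 0.0064 slope err -0.093 fin ux [-0.0331  0.0002] h 0.0423 slope -0.074 1079
scene top ux [-0.0547  0.0259] y [0.027  0.0798] h 0.0039 slope err 0.0094 fin ux [-0.0351 -0.0195] h 0.0405 slope 0.094 19
side top ux [-0.057   0.0167] y [0.0251 0.0793] h 0.005 slope err 0.0124 fin ux [-0.0384 -0.0243] h 0.0405 slope 0.326 12
```

Request:
jog_arm(
  linear=[
    [0, 0, -0.001],
    [0, 0, 0],
    [0, 0, 0],
    [-0.0024, -0.0005, 0.0055],
    [0.008, 0.0018, 0.0036],
    [0.008, 0.0018, 0.0036],
    [0, 0, 0],
    [0, 0, 0],
  ],
  turn=[0, 0, 0, 0, 0, 0, 0, 0],
  fingers=[0.12, 0.08, 0, 0, 0, 0, 0, 0],
)

```text
time_s: 19.68
tcp_pos: [0.5695, 0.0432, 0.1058]
orientation: [0.0, 0.994, 0.108, -0.0]
contact_force: [-0.9, -0.7, -0.6]
opening: 0.0112
grasp_force: 59.7
```

```bash
python3 m.py g
python3 - <<'E'
import cv2,numpy as np
a=cv2.resize(cv2.imread("pics/wrist_g.png")[100:384,130:390],None,fx=1.5,fy=1.5); b=cv2.resize(cv2.imread("pics/side_g.png")[170:250,170:270],None,fx=4,fy=4,interpolation=cv2.INTER_CUBIC)
b=np.vstack([b,np.zeros((a.shape[0]-b.shape[0],b.shape[1],3),np.uint8)])
cv2.imwrite("pics/mg.png",np.hstack([a,b]))
X=np.load("wrist_g.npy").reshape(-1,3); d=abs(X[:,1]-.05)
ux=(X[:,0]-.0044)*.916+(X[:,2]-.0788)*.4; h=-(X[:,0]-.0044)*.4+(X[:,2]-.0788)*.916
k=(d>.01)&(d<.024)
for a in np.arange(-.02,.048,.004):
    r=h[k&(abs(ux-a)<.002)&(abs(h)<.03)]; 
    if len(r)>5: print(round(a,3),len(r),np.percentile(r,[10,50,90]).round(4))
for a in np.arange(-.03,.03,.004):
    r=h[(d<.005)&(abs(ux-a)<.002)&(h>.03)&(h<.06)]; 
    if len(r)>5: print("fin",round(a,3),len(r),np.percentile(r,[10,50,90]).round(4))
E
```

```text
19.675 [0.5695 0.0432 0.1058] psi 0.21578499616155591 [-0.9 -0.7 -0.6] 59.65360164642334
tcp in reader [-0.01056765  0.04966369]
-0.02 20 [0.0109 0.0115 0.0119]
-0.016 64 [0.0112 0.0116 0.012 ]
-0.012 122 [0.0111 0.0116 0.0122]
-0.008 140 [0.0112 0.0117 0.0122]
-0.004 194 [0.0113 0.0118 0.0123]
0.0 232 [0.0113 0.0119 0.023 ]
0.004 327 [0.0114 0.0122 0.0284]
0.008 252 [0.0116 0.0121 0.0273]
0.012 236 [0.0115 0.0121 0.0126]
0.016 251 [0.0116 0.0121 0.0127]
0.02 255 [0.0116 0.0122 0.0127]
0.024 269 [0.0117 0.0122 0.0128]
0.028 324 [-0.0169  0.0123  0.0129]
0.032 636 [-0.0174  0.0114  0.0128]
0.036 1266 [-0.0171  0.0023  0.0124]
0.04 841 [-0.0197 -0.0164  0.0015]
0.044 24 [-0.0203 -0.0193 -0.0183]
fin -0.018 21 [0.047  0.0474 0.0476]
fin -0.014 62 [0.0472 0.0475 0.0479]
fin -0.01 61 [0.0473 0.0477 0.048 ]
fin -0.006 80 [0.0472 0.0477 0.0482]
fin -0.002 76 [0.0473 0.0477 0.0482]
fin 0.002 81 [0.0474 0.0478 0.0482]
fin 0.006 80 [0.0474 0.0479 0.0482]
fin 0.01 93 [0.0475 0.0479 0.0485]
fin 0.014 260 [0.0363 0.0466 0.0482]
fin 0.018 491 [0.0318 0.0386 0.0461]
```

View pics/mg.png

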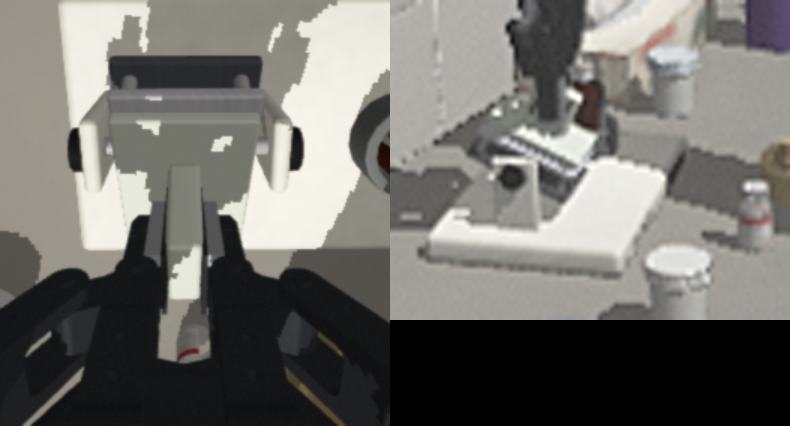

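```bash
cat > k.py <<'E'
import numpy as np,sys,cv2
for n,hs in(("wrist",[float(a) for a in sys.argv[2:4]]),):
    X=np.load(f"{n}_{sys.argv[1]}.npy").reshape(-1,3)
    ux=(X[:,0]-.0044)*.916+(X[:,2]-.0788)*.4; h=-(X[:,0]-.0044)*.4+(X[:,2]-.0788)*.916
    for nm,h0 in(("carrier top",hs[0]),("platen",hs[1])):
        k=(abs(h-h0-.02*ux)<.0016)&(abs(ux)<.05)&(abs(X[:,1]-.05)<.034)&(ux>-.02 if nm!="platen" else ux>.025)
        Y=X[k,1]; y=Y; print(nm,k.sum(),"ux max",np.percentile(ux[k],[90,98,99.5]).round(4),"y",np.percentile(Y,[.5,2,98,99.5]).round(4))
        # edge angle: far-edge line and side
        b=[np.percentile(ux[k&(abs(X[:,1]-c)<.003)],98) for c in np.arange(.03,.072,.006) if (k&(abs(X[:,1]-c)<.003)).sum()>5]
        print("   far edge by y",np.round(b,4))
E
python3 k.py g .0118 .001
```

```text
carrier top 4956 ux max [0.0349 0.037  0.0374] y [0.0249 0.0256 0.0752 0.0759]
   far edge by y [0.0367 0.0368 0.0371 0.0371 0.0373 0.0369 0.0371]
platen 1236 ux max [0.0391 0.0397 0.0399] y [0.0223 0.023  0.0764 0.0772]
   far edge by y [0.0397 0.0395 0.0397 0.0397 0.0396 0.0397 0.0398]
```

Request:
jog_arm(
  linear=[
    [0.0009, -0.0004, -0.0005],
    [0.0008, 0.0002, -0.0018],
    [0.0008, 0.0002, -0.0018],
    [0.0008, 0.0002, -0.0018],
    [0.0007, 0.0001, -0.0016],
    [0, 0, 0],
    [0, 0, 0],
  ],
  turn=[0, 0, 0, 0, 0, 0, 0],
  fingers=[0, 0, 0, 0, 0, 0, 0],
)

```text
time_s: 20.7
tcp_pos: [0.5736, 0.0435, 0.0986]
orientation: [0.0, 0.994, 0.108, -0.0]
contact_force: [-1.9, -0.4, 2.2]
opening: 0.0111
grasp_force: 60.1
```

```bash
python3 m.py h; python3 k.py h .0035 -.003
python3 - <<'E'
import numpy as np
X=np.load("wrist_h.npy").reshape(-1,3); d=abs(X[:,1]-.05)
ux=(X[:,0]-.0044)*.916+(X[:,2]-.0788)*.4; h=-(X[:,0]-.0044)*.4+(X[:,2]-.0788)*.916
for a in np.arange(-.02,.045,.006):
    r=h[(d>.01)&(d<.024)&(abs(ux-a)<.001)&(abs(h)<.015)]
    if len(r)>5: print(round(a,3),len(r),np.percentile(r,[10,50,90]).round(4))
E
```

```text
20.7 [0.5736 0.0435 0.0986] psi 0.21575216608928086 [-1.9 -0.4  2.2] 60.083924531936646
tcp in reader [-0.00648704  0.04904886]
carrier top 4994 ux max [0.036  0.0379 0.0384] y [0.0243 0.025  0.0746 0.0753]
   far edge by y [0.0379 0.0379 0.0378 0.0381 0.0381 0.038  0.0378]
platen 695 ux max [0.0396 0.0399 0.0401] y [0.0222 0.0225 0.0772 0.0775]
   far edge by y [0.0399 0.0399 0.0399 0.0398 0.0398 0.0398 0.0399]
-0.02 9 [0.003  0.0033 0.0037]
-0.014 51 [0.0029 0.0033 0.0039]
-0.008 69 [0.003  0.0035 0.0038]
-0.002 95 [0.0031 0.0036 0.0041]
0.004 102 [0.0033 0.0038 0.0044]
0.01 101 [0.0033 0.0038 0.0045]
0.016 132 [0.0033 0.0039 0.0046]
0.022 138 [0.0035 0.0041 0.0047]
0.028 146 [0.0036 0.0042 0.0047]
0.034 172 [0.0032 0.0042 0.0048]
0.04 258 [-0.006  -0.0039 -0.0018]
```

Request:
jog_arm(
  linear=[
    [0.0003, 0.0001, -0.0007],
    [0, 0, 0],
    [0, 0, 0],
    [0, 0, 0],
  ],
  turn=[0, 0, 0, 0],
  fingers=[0, 0, 0, 0],
)

```text
time_s: 21.35
tcp_pos: [0.5739, 0.0435, 0.0978]
orientation: [0.0, 0.994, 0.108, -0.0]
contact_force: [-2.7, -1.7, 2.9]
opening: 0.0108
grasp_force: 60.2
```

```bash
python3 m.py i; python3 k.py i .0027 -.004
python3 - <<'E'
import numpy as np
X=np.load("wrist_i.npy").reshape(-1,3); d=abs(X[:,1]-.05)
ux=(X[:,0]-.0044)*.916+(X[:,2]-.0788)*.4; h=-(X[:,0]-.0044)*.4+(X[:,2]-.0788)*.916
for a in (-.014,0.004,.022,.034): print(a,np.median(h[(d>.01)&(d<.024)&(abs(ux-a)<.001)&(abs(h)<.015)]))
L=X[(np.hypot(X[:,0],X[:,1]+.065)<.02)&(X[:,2]>.095)&(X[:,2]<.11)]; print("cap",len(L),np.median(L,0) if len(L) else "")
E
```

```text
21.35 [0.5739 0.0435 0.0978] psi 0.21565226512648009 [-2.7 -1.7  2.9] 60.150264501571655
tcp in reader [-0.00614313  0.04901946]
carrier top 4969 ux max [0.0359 0.0379 0.0384] y [0.0243 0.025  0.0746 0.0753]
   far edge by y [0.0376 0.0378 0.0381 0.038  0.038  0.038  0.0379]
platen 708 ux max [0.0397 0.04   0.0402] y [0.0222 0.0225 0.0771 0.0776]
   far edge by y [0.0401 0.0399 0.0401 0.0398 0.0399 0.0399 0.0402]
-0.014 0.00247802957527765
0.004 0.0028950786604110346
0.022 0.0031831598299849355
0.034 0.003366222903855914
cap 2059 [ 0.0017746  -0.06134987  0.10238178]
```

Pressed about 3–4 mm, flush and centred, with the bottle seated. I am handing in.

```bash
python3 -c "
from station import env
print(env.finish_job())"
```

```text
the job is handed in; nothing more can be done
None
```

The job is handed in at 21.4 s: the amber bottle is upright and fully down in the socket, and the carrier is still gripped, flush and centred on the platen, which is pressed in about 3–4 mm; on the way, the carrier slid about 18 mm down the platen when I loosened the grip to tilt it, so I regripped it and moved it back to centre before pressing.

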